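Hang the disc tray on the bench hook

ROBOT

A 6-joint arm with a two-finger parallel gripper is mounted at the origin on the work surface. World frame = base frame: x ahead of the robot, y to its left, z up, the work surface at z = 0. Lengths are in m, angles in rad, forces in N, time in s.
With the tool pointing down it reaches from about 0.35 to 0.85 m from the base axis. Payload 8.1 kg.
Tool frame: the origin (TCP) lies at the centre of the arm's flange, where the gripper is bolted on; the fingertips stand 186 mm ahead of it and the grasp point (between the pads) lies 167 mm ahead of it; z points along the fingers, y is the line along which they close (so a half turn about z gives the same grasp; the last joint's range is limited). The gripper opens to 93 mm and grips with 3 to 60 N. Pads are 15 mm wide; open, the fingers measure 128 mm over their backs; the gripper's body (75 mm by 188 mm) begins 65 mm behind the grasp point.
Start: joints at [1.177, 0.13, 1.488, -0, 1.523, -0.085], TCP at [0.182, 0.572, 0.405] pointing down, gripper open.
Joint ranges: [-2.96, 2.96], [-0.89, 2.26], [0.02, 2.5], [-1.34, 4.48], [0, 2.73], [-2.66, 2.66]. Speed limits (rad/s): [2.39, 2.39, 2.79, 3.14, 3.14, 3.14].

INTERFACE

Orientations are given as a rotation vector (axis times angle).
In Python, from plant import robot gives the robot as it stands.
- The arm moves only by the tool apply_moves, never from a script. Its argument "series" is a list of rows, each a list of 2 entries, a list of its own where there are three numbers: the shift along the tool's x, y, z in mm, then the turn, a rotation vector about the tool's x, y, z in rad. A call has 1 to 12 rows; each row shifts and turns the commanded pose from where the row before left it, along the tool's axes as they then stand; what a row does not reach is not made up. A row lasts 1/12 s, in which the tool goes at most 41.7 mm and 7.16 degrees, less where a joint would pass 70% of its speed; a pose out of reach is approached as far as the arm can. A call is refused whole if a number of a shift passes 41.7 or a number of a turn 0.125, either way. A call with a gripper value outside its range is refused whole. "claw" is the opening, from 0 (shut) to 1 (fully open), set as the call begins (left out, the last holds). The fingers move at their own pace and stop on an object; "newtons" is the grip in N (left out, the last holds). Time passes only in rows, so rows that do not move let the fingers close. It gives the time, the measured TCP pose, the force, the opening and the grip force at its end, in the units of the state.
- robot.read_state(): the state, without advancing time (a new reading comes with each control period).
- robot.read_camera(name): name is "scene" or "top"; returns (picture, depth): 400x640x3 uint8, blue, green, red; 400x640 float32, m along the optical axis (not along the pixel's ray), 0 where there is no reading.
- robot.calibration(name): a dict with "fx", "fy", "cx", "cy" (pixels), "D" ([k1, k2, p1, p2, k3] as OpenCV has them; the pictures are not rectified), "extrinsics" (4x4, takes a point from world to camera coordinates). Camera axes: x right, y down, z forward; pixel columns grow to the right and rows downward; lengths in m; the calibration is good to about 2 mm. A picture is of the moment at which its call begins. calibration takes no time and is no camera call.
- robot.close_job(): hands the job in; it is judged then, once.
The state is a dict: "t": time; "q": joint angles; "dq": joint speeds; "joint_torque": joint torques, N m; "tool_pos": TCP position; "orientation": TCP orientation; "force": force on the tool from outside, world axes, zero at the start; "wrist_torque": the same for the moment, N m; "opening": finger opening in m; "gripper_force": force on a finger pad.
Only numpy, scipy, OpenCV 4.12 (cv2) and the standard library are available. Lean on these libraries where they do the work, as an engineer would, in place of code of your own. Each camera call takes 0.05 s, during which the arm holds its last target. There are 200 camera calls.

TASK

Hang the carry tray that holds the orange sanding discs on the hook stand by its wooden handle, so that the handle bar rests across both yellow prongs and the tray hangs level and still, clear of the bench. Leave the tray of steel brackets where it is.

Things in the scene. Friction and masses are not known exactly. Their poses are not given: they have to be found in the camera images.
- disc_tray: Sizes in mm. Green open steel tray 90 (x) x 140 (y) x 50 high, two stacks of orange discs inside, 0.4 to 0.75 kg. Rigid wooden handle bar above its middle, along y: 140 long, 14 wide (x), 16 high, centre 145 and underside 137 above the tray's underside, on steel straps at its ends (137 clear between). May hang either way round. Origin: centre of the underside, z up.
- bracket_tray: The other carry tray, a bystander: same green tray, handle, sizes, origin and axes, but holding bare steel angle brackets.
- hook_stand: Sizes in mm. Post bolted to the bench with a yellow crossbar (120 wide, top at 225) and two yellow prongs, 10 mm round, at y = -45 and +45, sticking out along -x (towards the robot): axis 210 high, top 215, level to x = -125, tips turned up to 230 high at x = -145. The bar lies across them, at x about -75. Base 160 wide, x -35 to 75. Origin: on the bench below the crossbar's front face; z up.
Not all that is in view belongs to the job. What is shaped like the disc_tray but purple is not meant.

How it is judged:
By the outcome, as a careful person would: the job done as asked, in the order asked, and still so for the second after the job is handed in, with the robot touching nothing.
It also fails if it takes over 43 s, if anything falls off the work surface, if the arm or the gripper's body presses on something with over 40 N, if the wrist force passes 120 N, or if a joint passes its speed limit or range.

## Working session

There is one attempt and no reset: what is moved stays moved. The work goes in short steps, Python scripts to look and compute and a tool call to move; the robot and the scene stay as the last step left them, time stands still between calls to the robot, and variables do not carry over. Pictures are saved under pics/ and viewed, at most 10 in all, crops included, and the job is handed in when it is done.

Besides the shell and the picture viewer there is one more tool, called as name(argument=value, ...) on one line, values as JSON. apply_moves: Moves the arm, as the interface text tells. Its arguments: {"type":"object","properties":{"series":{"type":"array"},"claw":{"type":"number"},"newtons":{"type":"number"}},"required":["series"]}

```bash
mkdir -p pics
cat > h.py <<'E'
import numpy as np,cv2
from plant import robot
def cam(n):
    p,d=robot.read_camera(n); c=robot.calibration(n)
    K=np.array([[c['fx'],0,c['cx']],[0,c['fy'],c['cy']],[0,0,1]]);return p,d,K,np.array(c['D'],float),np.array(c['extrinsics'])
def world(d,K,D,E):
    h,w=d.shape;v,u=np.mgrid[:h,:w]
    n=cv2.undistortPoints(np.stack([u,v],-1).reshape(-1,1,2).astype(float),K,D).reshape(h,w,2)
    P=np.dstack([n*d[...,None],d]);return (P-E[:3,3])@E[:3,:3]
E
python3 - <<'E'
from h import *
for n in("scene","top"):
    p,d,K,D,E=cam(n);cv2.imwrite(f'pics/{n}0.png',p);np.savez(f'{n}0.npz',p=p,w=world(d,K,D,E),d=d)
    print(n,K[0],-E[:3,:3].T@E[:3,3],E[2,:3],(d>0).mean())
print(robot.read_state())
E
```

```text
scene [419.68399561   0.         325.93266725] [1.26822671 0.17561761 1.03500709] [-0.61600045 -0.14698931 -0.77391058] 0.99596484375
top [455.42539114   0.         317.50937021] [0.36473068 0.01033571 1.43188407] [ 0.09997507 -0.01503336 -0.99487637] 0.99585546875
{'t': 0.1, 'q': array([ 1.17659345e+00,  1.31076853e-01,  1.48918338e+00, -2.67743872e-06,
        1.52299072e+00, -8.53961683e-02]), 'dq': array([-9.91845674e-05, -2.04813924e-03, -1.39479298e-03,  3.30699563e-04,
       -7.90825388e-04,  1.03967838e-03]), 'joint_torque': array([ 1.22644869e-03, -5.61334813e+01, -4.93099558e+01,  7.70326937e-02,
        2.90228915e-02, -1.14883519e-04]), 'tool_pos': array([0.1822498 , 0.57143215, 0.4037902 ]), 'orientation': array([-4.83086824e-01, -3.10383100e+00,  2.53101088e-03]), 'force': array([-0.21348805, -0.36127121, -0.43125033]), 'wrist_torque': array([-0.03576385,  0.04235842,  0.01653497]), 'gripper_force': 0.0, 'opening': 0.09293756804082651}
```

View pics/scene0.png

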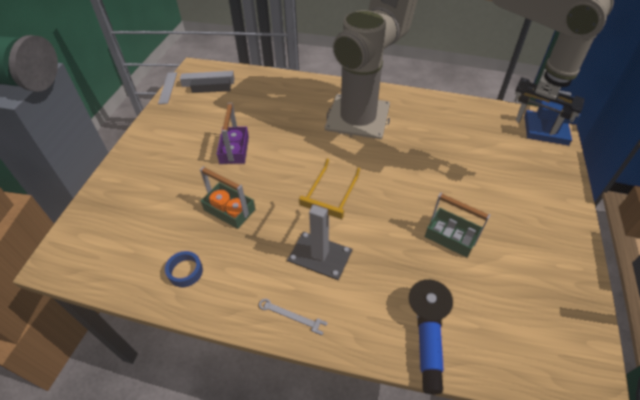

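View pics/top0.png

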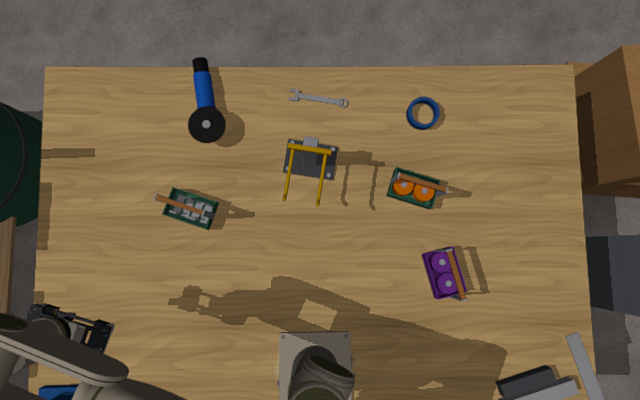

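The scene image shows three candidate trays:
- Scene (228,203), top (415,188): green with orange discs, so this is the one meant.
- Top (190,208): steel brackets, the bystander.
- Top (445,275): purple decoy.

The hook stand is at top (310,165), with prongs pointing down the image. Next I'll crop to confirm and measure.

Run:
```python
from h import *
for n,r in(("top",(150,225,370,470)),("scene",(155,235,190,270))):
    f=np.load(n+'0.npz');p,w=f['p'],f['w'];z=w[...,2];hsv=cv2.cvtColor(p,cv2.COLOR_BGR2HSV)
    if n=='top':cv2.imwrite('pics/crop.png',cv2.resize(p[r[0]:r[1],r[2]:r[3]],None,fx=6,fy=6,interpolation=cv2.INTER_CUBIC))
    m=np.zeros(z.shape,bool);m[r[0]:r[1],r[2]:r[3]]=1
    a=m&(z>.138)&(z<.17)
    q=w[a];b=cv2.minAreaRect(q[:,:2].astype(np.float32)*1000);print(n,'handle',len(q),q.mean(0),np.percentile(z[a],[5,50,95]),b)
    g=m&(z>.04)&(z<.06);print(' tray rim',g.sum(),cv2.minAreaRect(w[g][:,:2].astype(np.float32)*1000))
    y=(hsv[...,0]>18)&(hsv[...,0]<32)&(hsv[...,1]>170)&(z>.19)&(z<.25)
    q=w[y];print(' yellow',len(q),cv2.minAreaRect(q[:,:2].astype(np.float32)*1000),np.percentile(q[:,2],[5,50,95]))
    c,l=cv2.kmeans(q[:,:2].astype(np.float32),1,None,(3,10,.001),1,cv2.KMEANS_PP_CENTERS)[::2]
    print(' mean',q.mean(0)); np.save(n+'y.npy',q)
    for k in range(0,len(q),max(1,len(q)//25)):print(np.round(q[k]*1000),end=' ')
    print()
```

```text
top handle 300 [ 0.54196727 -0.30685423  0.15182906] [0.14288877 0.15237578 0.15690946] ((542.4615478515625, -306.5877380371094), (146.26744079589844, 17.715343475341797), 72.67766571044922)
 tray rim 613 ((543.6570434570312, -305.8592224121094), (146.3329315185547, 91.68360900878906), 72.01421356201172)
 yellow 606 ((558.5948486328125, 23.544605255126953), (117.4771499633789, 156.1226806640625), 80.80909729003906) [0.21147598 0.21804738 0.2284951 ]
 mean [0.58290016 0.02032926 0.21928381]
[645.  67. 222.] [639.  32. 222.] [633.  65. 226.] [633.  -0. 222.] [630.   8. 223.] [627.  30. 227.] [627. -35. 225.] [625.  -5. 223.] [622.   0. 225.] [619. -13. 222.] [616. -27. 226.] [613.  60. 217.] [605.  65. 214.] [597.  63. 213.] [588. -27. 212.] [577.  65. 216.] [569. -24. 214.] [558.  71. 216.] [549. -15. 216.] [539.  76. 218.] [532.  76. 213.] [523. -15. 214.] [515. -15. 212.] [504.  76. 220.] [495. -12. 214.] [478.  -4. 230.] 
scene handle 280 [ 0.55019474 -0.30729974  0.14921668] [0.13953924 0.15034682 0.15428526] ((545.766845703125, -309.64239501953125), (148.12171936035156, 19.858896255493164), 71.87500762939453)
 tray rim 757 ((481.845458984375, -320.0916748046875), (279.6302185058594, 164.46795654296875), 10.021127700805664)
 yellow 357 ((563.9808959960938, 22.177806854248047), (115.22175598144531, 153.92962646484375), 80.74434661865234) [0.21218069 0.22123902 0.22712395]
 mean [0.59791648 0.01883731 0.21988   ]
[481.  -9. 226.] [505. -12. 215.] [518. -14. 212.] [534. -16. 213.] [526.  72. 214.] [560. -20. 216.] [568. -24. 212.] [583. -28. 216.] [594. -27. 216.] [604. -30. 214.] [622. -33. 227.] [620. -26. 223.] [622. -20. 224.] [629. -15. 229.] [629. -18. 224.] [632. -22. 222.] [631. -26. 216.] [628.  13. 223.] [614.  61. 216.] [636.  22. 224.] [635.  37. 223.] [639.  46. 227.] [642.  49. 228.] [642.  54. 224.] [643.  59. 224.] [648.  61. 222.]
```

View pics/crop.png

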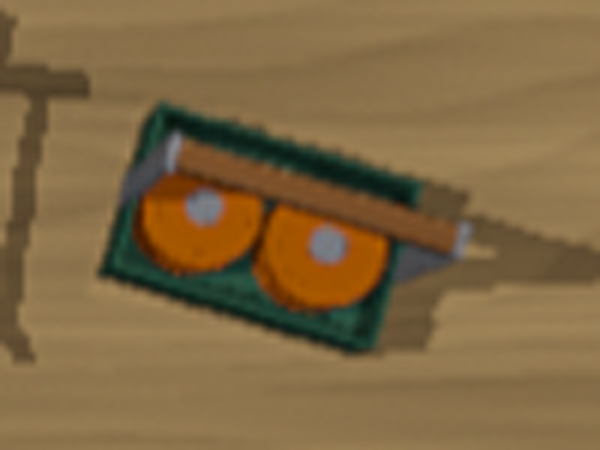

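The crop confirms orange discs in the green tray, with the wooden handle running from (170,155) to (465,235). The handle centre is about (0.544,-0.307) at yaw -17.5°. The bar's place on the prongs is about (0.560,0.023), with the stand at yaw -9.3°. I'll lift and turn first.

apply_moves(series=[[[0, 0, -5], [0, 0, 0.12]], [[0, 0, -5], [0, 0, 0.12]], [[0, 0, -5], [0, 0, 0.12]], [[0, 0, -5], [0, 0, 0.12]], [[0, 0, -5], [0, 0, 0.12]], [[0, 0, -5], [0, 0, 0.12]], [[0, 0, -5], [0, 0, 0.12]], [[0, 0, -5], [0, 0, 0.12]], [[0, 0, -5], [0, 0, 0.12]], [[0, 0, -5], [0, 0, 0.12]], [[0, 0, -5], [0, 0, 0.12]], [[0, 0, -5], [0, 0, 0.12]]], claw=0.7, newtons=40)

```text
t: 1.1
tool_pos: [0.1823, 0.5716, 0.4644]
orientation: [2.416, 2.008, -0.002]
force: [-0.7, 0.5, 0.7]
opening: 0.0656
gripper_force: 0.0
```

```bash
cat > go.py <<'E'
# go.py x y z yaw(deg of tool y): shift in tool axes (mm) and turn (rad) to that grasp pose, tool down
import sys
from h import *
from scipy.spatial.transform import Rotation as Ro
x,y,z,a=map(float,sys.argv[1:]);s=robot.read_state();R=Ro.from_rotvec(s['orientation'])
a=np.radians(a);Y=np.array([np.cos(a),np.sin(a),0]);Z=np.array([0,0,-1.])
T=Ro.from_matrix(np.c_[np.cross(Y,Z),Y,Z])
d=R.inv().apply(np.array([x,y,z+.167])-s['tool_pos'])*1000
print('t %.2f'%s['t'],'grasp',np.round(s['tool_pos']+R.apply([0,0,.167]),4),'tooly',R.apply([0,1,0]).round(3),'shift',d.round(1),'turn',(R.inv()*T).as_rotvec().round(4),'q',s['q'].round(2))
E
python3 go.py .544 -.307 .27 -17.5
```

```text
t 1.10 grasp [0.1822 0.5714 0.2974] tooly [ 0.983 -0.183 -0.   ] shift [-797.6  516.3   28.1] turn [-0.0002  0.0011  0.1215] q [1.18 0.11 1.4  0.   1.63 1.36]
```

apply_moves(series=[[[0, 0, 0], [0, 0, 0.121]], [[-28, 23.4, 0], [0, 0, 0]], [[-28, 23.4, 0], [0, 0, 0]], [[-28, 23.4, 0], [0, 0, 0]], [[-28, 23.4, 0], [0, 0, 0]], [[-28, 23.4, 0], [0, 0, 0]], [[-28, 23.4, 0], [0, 0, 0]], [[-28, 23.4, 0], [0, 0, 0]], [[-28, 23.4, 0], [0, 0, 0]], [[-28, 23.4, 0], [0, 0, 0]], [[-28, 23.4, 0], [0, 0, 0]], [[-28, 23.4, 0], [0, 0, 0]]])

```text
t: 2.1
tool_pos: [0.3376, 0.1998, 0.4645]
orientation: [2.527, 1.866, -0.0]
force: [0.4, -1.1, 0.5]
opening: 0.0654
gripper_force: 0.0
```

apply_moves(series=[[[-28, 23.4, 0], [0, 0, 0]], [[-28, 23.4, 0], [0, 0, 0]], [[-28, 23.4, 0], [0, 0, 0]], [[-28, 23.4, 0], [0, 0, 0]], [[-28, 23.4, 0], [0, 0, 0]], [[-28, 23.4, 0], [0, 0, 0]], [[-28, 23.4, 0], [0, 0, 0]], [[-28, 23.4, 0], [0, 0, 0]], [[-28, 23.4, 0], [0, 0, 0]], [[-28, 23.4, 0], [0, 0, 0]], [[-28, 23.4, 0], [0, 0, 0]], [[-28, 23.4, 0], [0, 0, 0]]])

```text
t: 3.1
tool_pos: [0.5072, -0.2042, 0.4642]
orientation: [-2.527, -1.865, 0.0]
force: [0.6, 1.0, 0.0]
opening: 0.0649
gripper_force: 0.0
```

```bash
python3 go.py .544 -.307 .147 -17.5
```

```text
t 3.10 grasp [ 0.5071 -0.2042  0.2972] tooly [ 0.956 -0.295 -0.001] shift [-87.4  65.6 150.1] turn [-0.0007 -0.0002  0.0061] q [-0.48 -0.03  1.55  0.    1.63 -0.18]
```

apply_moves(series=[[[-29, 22, 0], [0, 0, 0.006]], [[-29, 22, 0], [0, 0, 0]], [[-29, 21.5, 0], [0, 0, 0]], [[0, 0, 30], [0, 0, 0]], [[0, 0, 30], [0, 0, 0]], [[0, 0, 15], [0, 0, 0]], [[0, 0, 0], [0, 0, 0]], [[0, 0, 0], [0, 0, 0]]])

```text
t: 3.77
tool_pos: [0.5432, -0.3047, 0.3884]
orientation: [-2.531, -1.856, 0.002]
force: [-0.2, -0.1, -0.0]
opening: 0.0651
gripper_force: 0.0
```

```bash
python3 go.py .544 -.307 .147 -17.5
python3 - <<'E'
from h import *
a,*_=cam('scene');b,*_=cam('top')
f=lambda p,y,x:cv2.resize(p[y:y+90,x:x+90],(390,390),interpolation=cv2.INTER_CUBIC)
cv2.imwrite('pics/above.png',np.hstack([f(a,130,185),f(b,140,365)]))
E
```

```text
t 3.77 grasp [ 0.5427 -0.3044  0.2214] tooly [ 0.954 -0.3   -0.003] shift [-2.   1.7 74.4] turn [-0.0031 -0.0009  0.0004] q [-0.59  0.2   1.44 -0.    1.5  -0.29]
```

View pics/above.png

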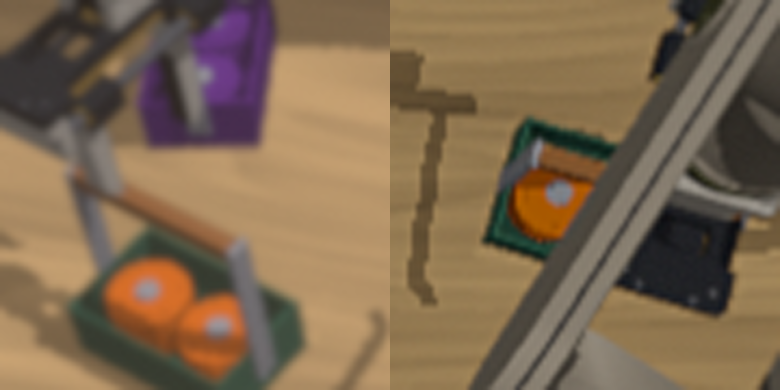

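The view shows the fingers above the handle at scene-crop (95,165), lined up with the bar. I'll descend and close.

apply_moves(series=[[[-1, 1, 20], [-0.003, 0, 0]], [[-1, 0.7, 20], [0, 0, 0]], [[0, 0, 20], [0, 0, 0]], [[0, 0, 14], [0, 0, 0]], [[0, 0, 0], [0, 0, 0]], [[0, 0, 0], [0, 0, 0]]])

```text
t: 4.37
tool_pos: [0.5448, -0.3073, 0.3164]
orientation: [2.531, 1.857, 0.003]
force: [0.6, 0.5, -0.2]
opening: 0.0653
gripper_force: 0.0
```

apply_moves(series=[[[0, 0, 0], [0, 0, 0]], [[0, 0, 0], [0, 0, 0]], [[0, 0, 0], [0, 0, 0]], [[0, 0, 0], [0, 0, 0]], [[0, 0, 0], [0, 0, 0]], [[0, 0, 0], [0, 0, 0]], [[0, 0, 0], [0, 0, 0]], [[0, 0, 0], [0, 0, 0]]], claw=0, newtons=45)

```text
t: 5.03
tool_pos: [0.5447, -0.3074, 0.3157]
orientation: [2.531, 1.857, 0.003]
force: [-0.1, -0.1, 0.2]
opening: 0.0163
gripper_force: 0.0
```

apply_moves(series=[[[0, 0, 0], [0, 0, 0]], [[0, 0, 0], [0, 0, 0]], [[0, 0, 0], [0, 0, 0]], [[0, 0, 0], [0, 0, 0]]])

```text
t: 5.37
tool_pos: [0.5447, -0.3073, 0.3157]
orientation: [2.531, 1.857, 0.003]
force: [0.7, -0.3, -0.6]
opening: 0.0134
gripper_force: 45.0
```

```bash
python3 go.py .42 -.14 .30 -17.5
```

```text
t 5.37 grasp [ 0.5451 -0.3075  0.1487] tooly [ 0.954 -0.3    0.003] shift [ 122.2 -168.7 -151.8] turn [ 0.0028 -0.0001  0.0005] q [-0.6   0.25  1.52  0.    1.37 -0.29]
```

apply_moves(series=[[[0, 0, -4], [0.002, 0, 0]], [[0, 0, -8], [0, 0, 0]], [[0, 0, -14], [0, 0, 0]], [[0, 0, -16], [0, 0, 0]], [[0, 0, -18], [0, 0, 0]], [[0, 0, -18], [0, 0, 0]], [[0, 0, -18], [0, 0, 0]], [[0, 0, -18], [0, 0, 0]], [[0, 0, -16], [0, 0, 0]], [[0, 0, -12], [0, 0, 0]], [[0, 0, -8], [0, 0, 0]], [[0, 0, 0], [0, 0, 0]]])

```text
t: 6.37
tool_pos: [0.5447, -0.3075, 0.4686]
orientation: [2.53, 1.856, 0.003]
force: [1.2, -1.2, -5.3]
opening: 0.0135
gripper_force: 45.0
```

```bash
python3 go.py .41 -.14 .30 -17.5;python3 go.py .41 .047 .30 -9.3
python3 - <<'E'
from h import *
a,*_=cam('scene')
cv2.imwrite('pics/lift.png',cv2.resize(a[90:250,150:350],(800,600),interpolation=cv2.INTER_CUBIC))
E
```

```text
t 6.37 grasp [ 0.5454 -0.3079  0.3016] tooly [ 0.954 -0.3    0.005] shift [ 119.3 -178.8    0.7] turn [0.0047 0.0011 0.0004] q [-0.6   0.18  1.32  0.    1.64 -0.29]
t 6.37 grasp [ 0.5454 -0.3079  0.3016] tooly [ 0.954 -0.3    0.005] shift [ 2.976e+02 -2.349e+02  2.000e-01] turn [ 0.0046  0.0014 -0.1427] q [-0.6   0.18  1.32  0.    1.64 -0.29]
```

View pics/lift.png

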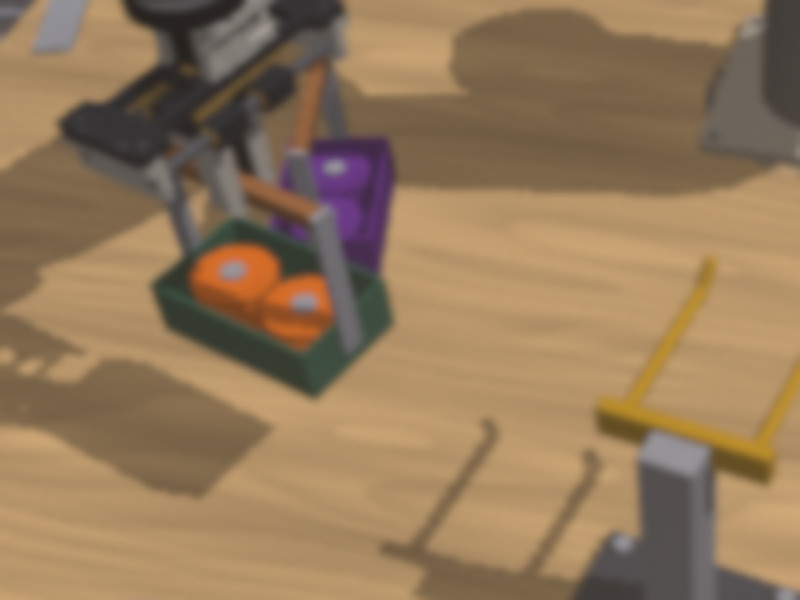

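The tray is lifted and level, clear of the purple one. I'll swing it round in front of the prongs, moving away from the purple tray first.

apply_moves(series=[[[5, 0, -2], [0.004, 0, 0]], [[12, 0, -3], [0, 0, 0]], [[16, -4, -3], [0, 0, 0]], [[18, -8, 0], [0, 0, 0]], [[18, -14, 0], [0, 0, 0]], [[16, -20, 0], [0, 0, 0]], [[12, -25, 0], [0, 0, 0]], [[10, -25, 0], [0, 0, 0]], [[8, -25, 0], [0, 0, 0]], [[6, -25, 0], [0, 0, 0]], [[6, -20, 0], [0, 0, 0]], [[8, -12, 0], [0, 0, 0]]])

```text
t: 7.42
tool_pos: [0.4135, -0.123, 0.4741]
orientation: [-2.53, -1.858, 0.003]
force: [0.6, 0.1, -4.7]
opening: 0.0137
gripper_force: 45.0
```

```bash
python3 go.py .405 .047 .27 -9.3; python3 go.py .405 .047 .27 -17.5
```

```text
t 7.42 grasp [ 0.413  -0.1227  0.3071] tooly [ 0.954 -0.299 -0.004] shift [159.6 -58.9  37.3] turn [-0.0036 -0.0005 -0.1415] q [-0.41 -0.35  1.81 -0.    1.69 -0.1 ]
t 7.42 grasp [ 0.413  -0.1227  0.3071] tooly [ 0.954 -0.299 -0.004] shift [159.6 -58.9  37.3] turn [-0.0036 -0.0002  0.0016] q [-0.41 -0.35  1.81 -0.    1.69 -0.1 ]
```

apply_moves(series=[[[8, -4, 0], [-0.003, 0, 0]], [[14, -8, 0], [0, 0, 0]], [[20, -10, 0], [0, 0, 0]], [[24, -10, 0], [0, 0, 0]], [[24, -8, 0], [0, 0, 0]], [[24, -7, 0], [0, 0, 0]], [[20, -6, 3], [0, 0, 0]], [[14, -4, 6], [0, 0, 0]], [[8, -2, 8], [0, 0, -0.04]], [[3, 0, 10], [0, 0, -0.05]], [[0, 0, 8], [0, 0, -0.05]], [[0, 0, 4], [0, 0, 0]]])

```text
t: 8.42
tool_pos: [0.4064, 0.045, 0.4335]
orientation: [-2.39, -2.036, 0.003]
force: [-0.1, -0.2, -6.3]
opening: 0.0134
gripper_force: 45.0
```

```bash
python3 - <<'E'
from h import *
# yellow stand fit: yaw & midline from both initial views, in stand-local axes
q=np.vstack([np.load(n+'y.npy') for n in('top','scene')])
a=np.radians(-9.3);X=np.array([np.cos(a),np.sin(a)]);Y=np.array([-X[1],X[0]])
for n in('top','scene'):
    q=np.load(n+'y.npy');u=q[:,:2]@X;v=q[:,:2]@Y;k=(u<.59)
    for s in(v>.1,v<.1):
        f=np.polyfit(u[k&s],v[k&s],1);print(n,'prong at v',v[k&s].mean().round(4),'slope deg',np.degrees(f[0]).round(2),'n',(k&s).sum())
    c=u>np.percentile(u,99)-.012
    print(' u range',np.percentile(u,[.5,99.5]).round(4),'crossbar v',v[u>.61].min(),v[u>.61].max(),'prong z',np.median(q[k&(u>.5),2]))
    h=np.histogram(u,bins=np.arange(.45,.66,.01));print(h[0])
E
python3 go.py .56 .0225 .26 -9.3
python3 - <<'E'
from h import *
a,*_=cam('scene')
cv2.imwrite('pics/front.png',cv2.resize(a[90:250,240:440],(800,600),interpolation=cv2.INTER_CUBIC))
E
```

```text
top prong at v 0.1598 slope deg -0.46 n 152
top prong at v 0.0703 slope deg -0.26 n 152
 u range [0.4699 0.625 ] crossbar v 0.05490186572939584 0.17238478517585276 prong z 0.21452456831937144
[  0   5  20  22  28  25  27  25  25  26  26  24  25  26  25  26 180  71
   0   0]
scene prong at v 0.1584 slope deg -0.23 n 70
scene prong at v 0.0688 slope deg -0.39 n 66
 u range [0.4777 0.6296] crossbar v 0.05546997745105775 0.17069491179462465 prong z 0.21456373956423655
[  0   0   4  13  10  14  11  12  11  15  13  10  13  10  13  11  37 160
   0   0]
t 8.42 grasp [0.4061 0.045  0.2665] tooly [ 0.987 -0.159 -0.002] shift [  2.2 155.2   6.2] turn [-0.0021  0.0003  0.0027] q [-0.02 -0.42  1.93 -0.    1.63  0.14]
```

View pics/front.png

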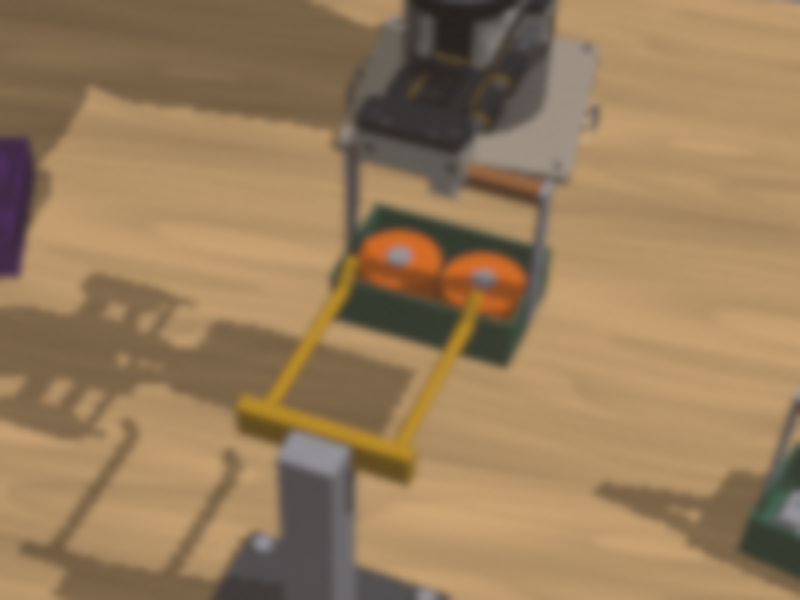

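```bash
python3 - <<'E'
from h import *
p,d,K,D,E=cam('scene');w=world(d,K,D,E);hsv=cv2.cvtColor(p,cv2.COLOR_BGR2HSV)
a=np.radians(-9.6);X=np.array([np.cos(a),np.sin(a)]);Y=np.array([-X[1],X[0]])
u=w[...,:2]@X;v=w[...,:2]@Y;z=w[...,2]
m=(hsv[...,0]>40)&(hsv[...,0]<95)&(hsv[...,1]>60)&(z>.1)&(z<.2)&(u>.3)&(u<.5)
print('tray v',np.percentile(v[m],[.5,99.5]),'u',np.percentile(u[m],[.5,99.5]),'z',np.percentile(z[m],[.5,99.5]),m.sum())
y=(hsv[...,0]>18)&(hsv[...,0]<32)&(hsv[...,1]>170)&(z>.19)&(z<.25)&(u<.59)&(u>.45)
print('prongs v',v[y&(v>.115)].mean(),v[y&(v<.115)].mean(), 'u min',u[y].min())
o=(hsv[...,0]>5)&(hsv[...,0]<16)&(hsv[...,1]>120)&(z>.22)&(z<.3)&(u>.3)&(u<.5);print('bar v',v[o].min(),v[o].max(),'z',np.percentile(z[o],[5,95]),o.sum())
E
python3 go.py .56 .0225 .26 -9.6
```

```text
t 8.52 grasp [0.4061 0.0445 0.267 ] tooly [ 0.986 -0.164 -0.002] shift [  3.6 155.1   6.7] turn [-0.002   0.0004  0.0023] q [-0.02 -0.42  1.93 -0.    1.63  0.15]Traceback (most recent call last):
  File "<stdin>", line 6, in <module>
    return _quantile_unchecked(
        a, q, axis, out, overwrite_input, method, keepdims, weights)
    return _ureduce(a,
                    func=_quantile_ureduce_func,
    ...<5 lines>...
                    overwrite_input=overwrite_input,
                    method=method)
    r = func(a, **kwargs)
    result = _quantile(arr,
                       quantiles=q,
    ...<2 lines>...
                       out=out,
                       weights=wgt)
    slices_having_nans = np.isnan(arr[-1, ...])
                                  ~~~^^^^^^^^^
IndexError: index -1 is out of bounds for axis 0 with size 0
```

Run:
```python
from h import *
p,d,K,D,E=cam('scene');w=world(d,K,D,E);hsv=cv2.cvtColor(p,cv2.COLOR_BGR2HSV)
a=np.radians(-9.6);X=np.array([np.cos(a),np.sin(a)]);Y=np.array([-X[1],X[0]])
u=w[...,:2]@X;v=w[...,:2]@Y;z=w[...,2]
print('tray px',p[165,350],hsv[168,345],w[168,345],u[168,345])
m=(z>.11)&(z<.19)&(u>.32)&(u<.46)&(v>0)&(v<.25)
print(m.sum(),'tray v',np.percentile(v[m],[1,99]),'u',np.percentile(u[m],[1,99]),'z',np.percentile(z[m],[1,99]))
y=(hsv[...,0]>18)&(hsv[...,0]<32)&(hsv[...,1]>170)&(z>.19)&(z<.25)&(u<.59)&(u>.45)
print('prongs v',v[y&(v>.115)].mean(),v[y&(v<.115)].mean(), 'u min',u[y].min())
```

```text
tray px [ 36  71 124] [ 13 160 107] [0.41672121 0.0303323  0.13988678] 0.405826977744536
1490 tray v [0.03847777 0.17980562] u [0.34913222 0.44010019] z [0.11962909 0.17801947]
prongs v 0.16109092072221262 0.07137760518567393 u min 0.47121253729398616
```

Tray centre v is 0.109 against a prong midline of 0.116, so I'll shift +6 mm sideways and 148 mm in.

apply_moves(series=[[[2, 4, 0], [-0.002, 0, 0]], [[2, 8, 0], [0, 0, 0]], [[2, 13, 0], [0, 0, 0]], [[0, 16, 0], [0, 0, 0]], [[0, 18, 0], [0, 0, 0]], [[0, 18, 0], [0, 0, 0]], [[0, 18, 0], [0, 0, 0]], [[0, 18, 0], [0, 0, 0]], [[0, 15, 0], [0, 0, 0]], [[0, 11, 0], [0, 0, 0]], [[0, 6, 0], [0, 0, 0]], [[0, 3, 0], [0, 0, 0]]])

```text
t: 9.57
tool_pos: [0.5548, 0.0256, 0.4354]
orientation: [2.396, 2.029, 0.002]
force: [-1.1, 0.2, -6.3]
opening: 0.0135
gripper_force: 45.0
```

apply_moves(series=[[[0, 0, 4], [0, 0, 0]], [[0, 0, 8], [0, 0, 0]], [[0, 0, 8], [0, 0, 0]], [[0, 0, 6], [0, 0, 0]], [[0, 0, 3], [0, 0, 0]], [[0, 0, 0], [0, 0, 0]]])

```text
t: 10.07
tool_pos: [0.5531, 0.026, 0.405]
orientation: [-2.397, -2.031, 0.001]
force: [-0.9, -0.3, -6.3]
opening: 0.0135
gripper_force: 45.0
```

```bash
python3 go.py .56 .0225 .227 -9.6
python3 - <<'E'
from h import *
p,d,K,D,E=cam('scene');w=world(d,K,D,E)
a=np.radians(-9.6);X=np.array([np.cos(a),np.sin(a)]);Y=np.array([-X[1],X[0]])
u=w[...,:2]@X;v=w[...,:2]@Y;z=w[...,2]
m=(z>.07)&(z<.17)&(u>.46)&(u<.595)&(v>0)&(v<.25)
print('tray v',np.percentile(v[m],[1,99]),'u',np.percentile(u[m],[1,99]),'z',np.percentile(z[m],[1,99]))
cv2.imwrite('pics/over.png',cv2.resize(p[90:250,240:440],(800,600),interpolation=cv2.INTER_CUBIC))
E
```

```text
t 10.07 grasp [0.553 0.026 0.238] tooly [ 0.986 -0.164 -0.   ] shift [-2.3  7.4 11. ] turn [-0.0003  0.0003  0.0027] q [-0.05  0.01  1.62 -0.    1.52  0.12]
tray v [0.04459458 0.18687786] u [0.49555464 0.58804499] z [0.09119055 0.16437923]
```

View pics/over.png

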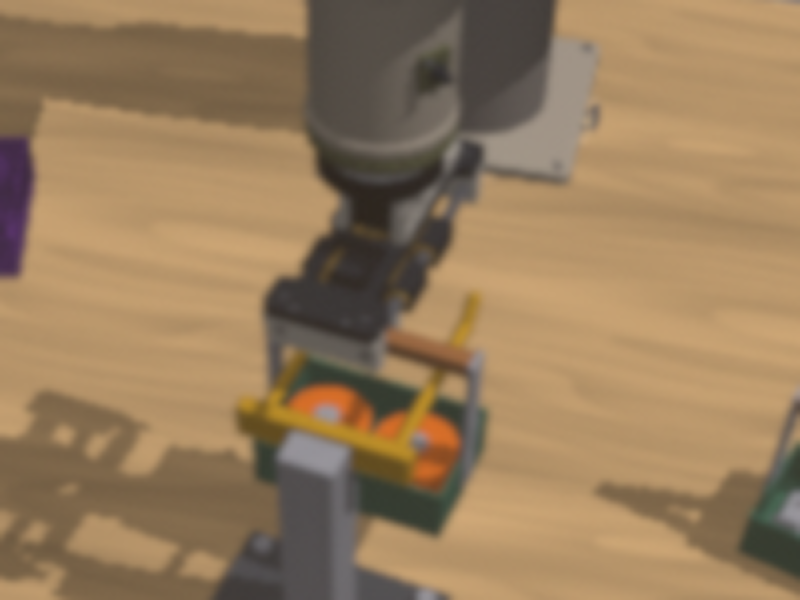

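The bar at (430,350) is over the right prong, and the tray is centred (v 0.116, u 0.542). I'll lower gently and watch the force.

apply_moves(series=[[[0, 0, 3], [0, 0, 0]], [[0, 0, 3], [0, 0, 0]], [[0, 0, 2], [0, 0, 0]], [[0, 0, 1], [0, 0, 0]], [[0, 0, 0], [0, 0, 0]], [[0, 0, 0], [0, 0, 0]]])

```text
t: 10.62
tool_pos: [0.5537, 0.0259, 0.3976]
orientation: [2.396, 2.03, 0.002]
force: [-0.5, 1.3, -6.1]
opening: 0.0134
gripper_force: 45.0
```

apply_moves(series=[[[0, 0, 0.5], [0, 0, 0]], [[0, 0, 0.5], [0, 0, 0]], [[0, 0, 0], [0, 0, 0]], [[0, 0, 0], [0, 0, 0]]])

```text
t: 10.95
tool_pos: [0.5537, 0.0259, 0.3966]
orientation: [2.396, 2.03, 0.002]
force: [-0.5, -0.6, -6.9]
opening: 0.0135
gripper_force: 45.0
```

apply_moves(series=[[[0, 0, 0.5], [0, 0, 0]], [[0, 0, 0.5], [0, 0, 0]], [[0, 0, 0], [0, 0, 0]], [[0, 0, 0], [0, 0, 0]]])

```text
t: 11.28
tool_pos: [0.5537, 0.0259, 0.3955]
orientation: [2.396, 2.03, 0.002]
force: [-0.2, -0.0, -6.0]
opening: 0.0137
gripper_force: 45.0
```

apply_moves(series=[[[0, 0, 0.5], [0, 0, 0]], [[0, 0, 0.5], [0, 0, 0]], [[0, 0, 0], [0, 0, 0]], [[0, 0, 0], [0, 0, 0]]])

```text
t: 11.62
tool_pos: [0.5537, 0.0259, 0.3945]
orientation: [2.396, 2.03, 0.002]
force: [0.4, -1.1, -5.6]
opening: 0.0135
gripper_force: 45.0
```

apply_moves(series=[[[0, 0, 0.5], [0, 0, 0]], [[0, 0, 0.5], [0, 0, 0]], [[0, 0, 0], [0, 0, 0]], [[0, 0, 0], [0, 0, 0]]])

```text
t: 11.95
tool_pos: [0.5537, 0.0259, 0.3936]
orientation: [2.396, 2.03, 0.002]
force: [0.6, -0.2, -4.8]
opening: 0.0137
gripper_force: 45.0
```

apply_moves(series=[[[0, 0, 0.5], [0, 0, 0]], [[0, 0, 0], [0, 0, 0]], [[0, 0, 0], [0, 0, 0]]])

```text
t: 12.2
tool_pos: [0.5537, 0.0259, 0.3935]
orientation: [2.396, 2.03, 0.003]
force: [-2.3, 0.2, -0.3]
opening: 0.0137
gripper_force: 45.0
```

The load is on the prongs. Releasing now.

apply_moves(series=[[[0, 0, 0], [0, 0, 0]], [[0, 0, 0], [0, 0, 0]], [[0, 0, 0], [0, 0, 0]], [[0, 0, 0], [0, 0, 0]], [[0, 0, 0], [0, 0, 0]], [[0, 0, 0], [0, 0, 0]], [[0, 0, 0], [0, 0, 0]], [[0, 0, 0], [0, 0, 0]]], claw=0.45)

```text
t: 12.87
tool_pos: [0.5537, 0.0259, 0.3931]
orientation: [2.396, 2.03, 0.002]
force: [0.5, -0.4, -0.1]
opening: 0.0417
gripper_force: 0.0
```

apply_moves(series=[[[0, 0, -3], [0, 0, 0]], [[0, 0, -6], [0, 0, 0]], [[0, 0, -10], [0, 0, 0]], [[0, 0, -15], [0, 0, 0]], [[0, 0, -20], [0, 0, 0]], [[0, 0, -20], [0, 0, 0]], [[0, 0, -20], [0, 0, 0]], [[0, 0, -20], [0, 0, 0]], [[0, 0, -10], [0, 0, 0]], [[0, -30, 0], [0, 0, 0]], [[0, -30, 0], [0, 0, 0]], [[0, -30, 0], [0, 0, 0]]])

```text
t: 13.87
tool_pos: [0.4639, 0.0408, 0.5169]
orientation: [2.396, 2.03, 0.002]
force: [0.6, 0.4, 0.7]
opening: 0.0419
gripper_force: 0.0
```

apply_moves(series=[[[0, -20, 0], [0, 0, 0]], [[0, 0, 0], [0, 0, 0]], [[0, 0, 0], [0, 0, 0]], [[0, 0, 0], [0, 0, 0]], [[0, 0, 0], [0, 0, 0]], [[0, 0, 0], [0, 0, 0]], [[0, 0, 0], [0, 0, 0]], [[0, 0, 0], [0, 0, 0]], [[0, 0, 0], [0, 0, 0]], [[0, 0, 0], [0, 0, 0]], [[0, 0, 0], [0, 0, 0]], [[0, 0, 0], [0, 0, 0]]])

```text
t: 14.87
tool_pos: [0.445, 0.044, 0.5168]
orientation: [2.396, 2.03, 0.002]
force: [-0.1, 0.6, -0.2]
opening: 0.0415
gripper_force: 0.0
```

Run:
```python
from h import *
a=np.radians(-9.6);X=np.array([np.cos(a),np.sin(a)]);Y=np.array([-X[1],X[0]])
for i in range(6):
    p,d,K,D,E=cam('scene');w=world(d,K,D,E)
    u=w[...,:2]@X;v=w[...,:2]@Y;z=w[...,2]
    m=(z>.07)&(z<.17)&(u>.46)&(u<.6)&(v>0)&(v<.25)
    if i%5==0:print('tray v',np.percentile(v[m],[1,99]),'u',np.percentile(u[m],[1,99]),'z',np.percentile(z[m],[1,99]),w[m].mean(0))
cv2.imwrite('pics/done.png',cv2.resize(p[90:250,240:440],(800,600),interpolation=cv2.INTER_CUBIC))
```

```text
tray v [0.0443304  0.18699178] u [0.49728346 0.58932459] z [0.07942262 0.16539934] [0.55683268 0.03436876 0.11379615]
tray v [0.04426428 0.18700773] u [0.49700727 0.58949347] z [0.07883336 0.16320329] [0.55669708 0.03417397 0.1138347 ]
```

View pics/done.png

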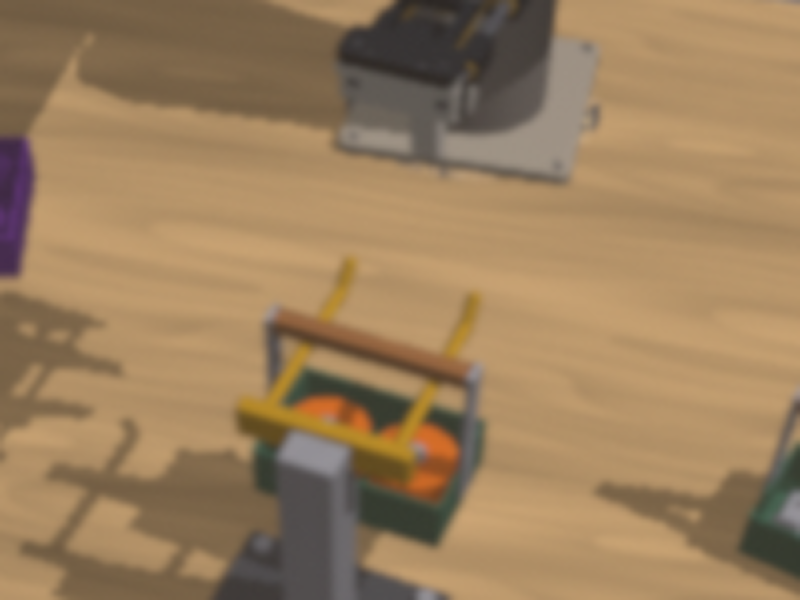

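The handle bar lies across both prongs, from (275,320) to (475,375). The tray hangs level and still, the gripper is clear, and the bracket tray has not moved.

```bash
python3 -c "
from plant import robot
print(robot.close_job())"
```

```text
the job is handed in; nothing more can be done
None
```

The disc tray hangs level and still by its wooden handle across both yellow prongs, the bracket tray was left where it was, and the job was handed in at about 15 s with the gripper clear.

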